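# Open the pug mill's clean-out port

### The arm

A 6-joint arm with a two-finger parallel gripper is mounted at the origin on the work surface. World frame = base frame: x ahead of the robot, y to its left, z up, the work surface at z = 0. Lengths are in m, angles in rad, forces in N, time in s.
With the tool pointing down it reaches from about 0.4 to 0.825 m from the base axis. Payload 7 kg.
Tool frame: the origin (TCP) lies at the centre of the arm's flange, where the gripper is bolted on; the fingertips stand 178 mm ahead of it and the grasp point (between the pads) lies 159 mm ahead of it (bot.tips_ahead is the distance from the TCP to the fingertips, in m); z points along the fingers, y is the line along which they close (so a half turn about z gives the same grasp; the last joint's range is limited). The gripper opens to 88 mm and grips with 3 to 60 N. Pads are 19 mm wide; open, the fingers measure 130 mm over their backs; the gripper's body (78 mm by 193 mm) begins 47 mm behind the grasp point.
Start: joints at [1.476, 0.359, 0.012, 0, -1.224, -0.288], TCP at [0.252, 0.626, 0.405] pointing down, gripper open.
Joint ranges: [-3.07, 3.07], [-1.43, 2.12], [-1.02, 1.25], [-3.03, 1.67], [-3.05, -0], [-3.03, 3.03]. Speed limits (rad/s): [2.39, 2.39, 3.01, 3.14, 3.14, 3.14].

### API

Orientations are given as a unit quaternion [x, y, z, w].
In Python, from station import bot gives the robot as it stands. Calls block until the motion is done:
- bot.reach(position, orientation): joint-space move of the TCP to a pose.
- bot.line_to(position, max_speed=0.15, rot=None, max_force=None): straight line of the TCP; rot=None keeps the orientation; max_speed is the mean speed in m/s. With max_force (N) it stops when the force on the tool has changed by that much, and returns True; else False.
- bot.set_joints(angles): joint-space move.
- bot.move_gripper(opening, grasp_force=None): opening from 0.0 (shut) to 1.0 (fully open); grasp_force is the grip in N (None keeps the last); returns when the fingers have stopped.
- bot.wait(seconds).
- bot.inverse_kinematics(position, orientation): joint angles nearest the present ones, or None.
- bot.get_state(): the state.
- bot.grab_frame(name): name is "side" or "top"; returns a dict with "pixels" (480x640x3 uint8, red, green, blue), "z_map" (480x640 float32, m along the optical axis (not along the pixel's ray), 0 where there is no reading), "intrinsics" (3x3 intrinsics, pixels), "pose" (4x4, takes a point from camera to world coordinates). Camera axes: x right, y down, z forward; pixel columns grow to the right and rows downward; lengths in m; the calibration is good to about 2 mm. A picture is of the moment at which its call begins.
A pose or a line that the arm cannot do raises bot.Unreachable and nothing moves.
- bot.close_job(): hands the job in; it is judged then, once.
Trained networks look in a picture, given as the dict that the camera call returned (one of the last four; its "shot" number tells which), for a name from the list of things; names that differ only in an ending like _2 or _b are one class to them, and where a whole thing is asked for, a point or a joint stands for the part that bears it (a point fixed in the world has none). Each returns a list of dicts, best first, with "p" (0 to 1); they miss things now and then, are a little off and sometimes report something else, mostly with a low value. They report only what shows in the picture. A call takes as long as a camera call.
- bot.spot_in(picture, target): "centre" ([column, row] in pixels, amid what is visible of it).
The state is a dict: "time": time; "joint_positions": joint angles; "dq": joint speeds; "joint_torque": joint torques, N m; "ee_pos": TCP position; "tool_rot": TCP orientation; "ft_force": force on the tool from outside, world axes, zero at the start; "wrist_torque": the same for the moment, N m; "gripper_width": opening from 0.0 (shut) to 1.0 (fully open); "finger_force": force on a finger pad.
Only numpy, scipy, OpenCV 4.12 (cv2) and the standard library are available. Lean on these libraries where they do the work, as an engineer would, in place of code of your own. Each camera call takes 0.05 s, during which the arm holds its last target. There are 200 camera calls.

### The job

Unscrew the hexagon-headed plug from the port in the front end of the pug mill (right-hand thread), turning it until the thread lets go and never forcing it, then draw it straight out and lay it on its side in the steel tray without dropping it. Leave the two clay pots and the small clay bowl as they stand.

Things in the scene. Friction and masses are not known exactly. Their poses are not given: they have to be found in the camera images.
- port: Fixed round steel boss, 56 mm across, 60 mm long, on the front end of the pug mill (barrel 130 to 148 mm across). Its 29 mm threaded bore is level, 150 mm above the table. Origin: centre of the bore's mouth. Axes: z points out of the bore (level), y is level across it, x points up.
- plug: Loose steel screw plug, 0.2 to 0.35 kg, fully in the port at the start. Origin: centre of the flange's inner face; z runs outward on its axis. Flange 44 mm across fills z 0 to 5 mm, hexagon head (30 mm across flats, 35 over corners) z 5 to 35, threaded shank (27 mm across) z 0 to -47. Two flats face plus and minus y, the others every 60 degrees; the start angle varies 17 degrees either way.
- plug_head (a point): Place to grip the plug: on its axis in the middle of the hexagon, 21 mm out from the flange's inner face. Coarse right-hand thread: turned positively about the plug's z (anticlockwise seen from the head) it comes out 24 mm per turn, with about 3 mm of axial play.
- plug_tip (a point): Inner end of the plug's shank, on its axis, 47 mm inside the flange's inner face. The thread holds against a pull until it lets go, after half to four fifths of a turn; then the plug slides out with almost no force. Let go of, the plug stays in the bore, its head drooping up to 6 degrees.
- tray: Fixed shallow open steel tray, 170 x 210 mm outside along its x and y, walls 4 mm thick and 18 mm high, floor 4 mm thick. Origin: centre of its underside, on the table; z up.
- pot_a: Loose grey unfired clay pot, 100 mm across, 95 mm high, beyond the tray. Origin: centre of its underside; z up.
- pot_b: Loose red clay pot, 84 mm across, 80 mm high, on the robot's right. Origin: centre of its underside; z up.
- bowl: Loose red clay bowl, 80 mm across, 32 mm high, near the robot between mill and tray. Origin: centre of its underside; z up.

How it is judged:
By the outcome, as a careful person would: the job done as asked, in the order asked, and still so for the second after the job is handed in, with the robot touching nothing.
It also fails if it takes over 72 s, if anything falls off the work surface, if the arm or the gripper's body presses on something with over 40 N, if the wrist force passes 120 N, or if a joint passes its speed limit or range.

## Working session

There is one attempt and no reset: what is moved stays moved. The work goes in short steps, each a Python script; the robot and the scene stay as the last script left them, time stands still between calls to the robot, and variables do not carry over. Pictures are saved under pics/ and viewed, at most 10 in all, crops included, and the job is handed in when it is done.

```bash
mkdir -p pics; ls
cat > h.py <<'E'
import numpy as np, cv2
from station import bot
from scipy.spatial.transform import Rotation as R
def snap(n,f):
    d=bot.grab_frame(n); cv2.imwrite('pics/'+f,d['pixels'][:,:,::-1]); return d
def cloud(d):
    K=d['intrinsics'];z=d['z_map'];v,u=np.mgrid[:480,:640]
    p=np.stack([(u-K[0,2])/K[0,0]*z,(v-K[1,2])/K[1,1]*z,z],-1)
    w=p@d['pose'][:3,:3].T+d['pose'][:3,3]; w[z<=0]=np.nan; return w
E
python3 - <<'E'
from h import *
np.set_printoptions(precision=3,suppress=True)
for n in('side','top'):
    d=snap(n,n+'0.png');w=cloud(d);np.save(n+'0.npy',w);print(n,d['pose'],d['intrinsics'][0])
    for t in('port','plug','plug_head','tray','pot_a','bowl'):
        for r in bot.spot_in(d,t)[:3]:
            c,q=np.round(r['centre']).astype(int);print(t,round(r['p'],2),c,q,w[q,c])
s=bot.get_state();print(s)
E
```

```text
pics
station.py
side [[ 0.83  -0.338  0.444  0.185]
 [-0.557 -0.525  0.643 -0.574]
 [ 0.016 -0.781 -0.624  0.662]
 [ 0.     0.     0.     1.   ]] [434.47    0.    320.216]
port 0.69 359 237 [ 0.589 -0.111  0.17 ]
plug 0.54 334 243 [ 0.552 -0.086  0.154]
plug_head 0.56 335 246 [ 0.553 -0.088  0.149]
tray 0.8 220 212 [0.486 0.32  0.004]
pot_a 0.73 297 394 [ 0.381 -0.231  0.01 ]
pot_a 0.58 330 182 [0.744 0.199 0.072]
bowl 0.63 211 275 [0.373 0.108 0.011]
top [[ 0.018 -0.992  0.127  0.411]
 [-1.    -0.016  0.017  0.015]
 [-0.015 -0.128 -0.992  1.194]
 [ 0.     0.     0.     1.   ]] [473.094   0.    324.169]
port 0.9 384 218 [ 0.599 -0.096  0.18 ]
plug 0.76 372 236 [ 0.562 -0.072  0.163]
plug_head 0.81 373 235 [ 0.563 -0.073  0.165]
tray 0.97 208 267 [0.499 0.329 0.004]
pot_a 0.94 254 155 [0.793 0.223 0.003]
pot_a 0.56 445 320 [ 0.378 -0.267  0.003]
bowl 0.85 297 313 [0.388 0.1   0.009]
{'time': 0.7, 'joint_positions': array([ 1.476,  0.359,  0.012, -0.   , -1.224, -0.288]), 'dq': array([ 0.001,  0.001, -0.   , -0.   , -0.002,  0.001]), 'joint_torque': array([ -0.001, -58.217,  29.324,   7.001,   0.012,  -0.   ]), 'ee_pos': array([0.252, 0.626, 0.405]), 'tool_rot': array([ 0.982, -0.19 , -0.   ,  0.   ]), 'ft_force': array([ 0.023, -0.213,  0.05 ]), 'wrist_torque': array([-0.026, -0.042,  0.015]), 'finger_force': 0.0, 'gripper_width': 1.0024263297769629}
```

View pics/side0.png

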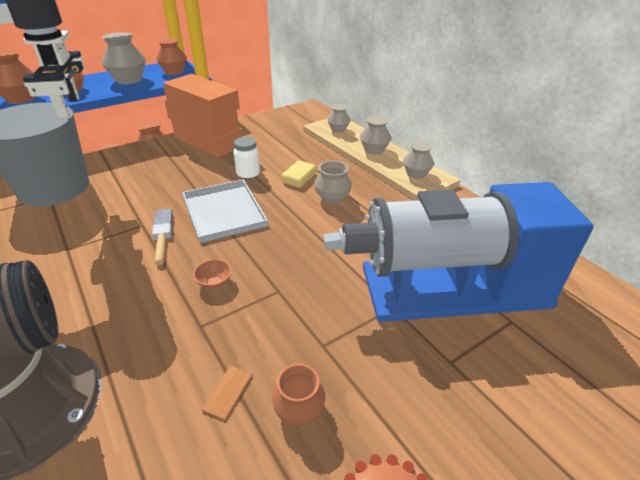

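View pics/top0.png

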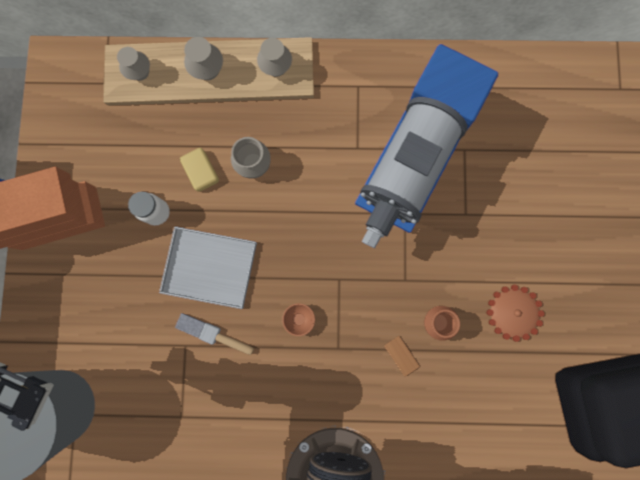

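The side view shows the mill, with the hexagon head at about (334,243). In the top view the head is at (372,236), pointing at the robot, the tray is at (208,267), the bowl at (299,320) and the grey pot at (250,157). Next I fit the plug axis, the hexagon angle and the tray.

```bash
cat > fit.py <<'E'
from h import *
from scipy.optimize import least_squares
np.set_printoptions(precision=4,suppress=True)
C={n:np.load(n+'0.npy').reshape(-1,3) for n in('side','top')}
h0=np.array([.557,-.078]); 
for n in C:
    w=C[n]; w=w[np.isfinite(w).all(1)]
    a=np.array([.9,-.43]);a/=np.linalg.norm(a);p=h0.copy();R0=.030
    # iterative cylinder fit on the boss
    par=np.array([np.arctan2(a[1],a[0]),0,.15])
    for it in range(4):
        a=np.array([np.cos(par[0]),np.sin(par[0])]);b=np.array([-a[1],a[0]])
        s=(w[:,:2]-h0)@a;t=(w[:,:2]-h0)@b-par[1];r=np.hypot(t,w[:,2]-par[2])
        m=(s>.035)&(s<.07)&(abs(r-.028)<.006) 
        q=w[m]
        def f(x):
            b=np.array([-np.sin(x[0]),np.cos(x[0])]);return np.hypot((q[:,:2]-h0)@b-x[1],q[:,2]-x[2])-.028
        par=least_squares(f,par,loss='soft_l1',f_scale=.001).x
    a=np.array([np.cos(par[0]),np.sin(par[0])]);b=np.array([-a[1],a[0]])
    s=(w[:,:2]-h0)@a;t=(w[:,:2]-h0)@b-par[1];z=w[:,2]-par[2];r=np.hypot(t,z)
    # barrel direction
    mb=(s>.12)&(s<.28)&(abs(r-.07)<.012)
    q=w[mb]
    def g(x):
        b=np.array([-np.sin(x[0]),np.cos(x[0])]);return np.hypot((q[:,:2]-h0)@b-x[1],q[:,2]-x[2])-x[3]
    pb=least_squares(g,[*par,.07],loss='soft_l1',f_scale=.002).x
    print(n,'boss',par,m.sum(),'barrel',pb,mb.sum())
    near=(r<.032)&(s>-.04)&(s<.08)
    for lo in np.arange(-.03,.07,.004):
        k=near&(s>=lo)&(s<lo+.004)
        if k.sum()>3: print(round(lo,3),k.sum(),'rmax %.4f tmin %.4f tmax %.4f zmax %.4f'%(r[k].max(),t[k].min(),t[k].max(),z[k].max()))
w=C['top'];k=np.isfinite(w).all(1)&(w[:,2]>.012)&(w[:,2]<.024)&(abs(w[:,0]-.49)<.14)&(abs(w[:,1]-.32)<.15)
im=np.zeros((480,640),np.uint8);im[k.reshape(480,640)]=1
n,l,st,_=cv2.connectedComponentsWithStats(im,connectivity=8);i=1+st[1:,4].argmax()
q=w[(l==i).ravel()][:,:2];print('tray',cv2.minAreaRect((q*1000).astype(np.float32)),len(q))
E
python3 fit.py
```

```text
side boss [-0.4848  0.0052  0.1508] 575 barrel [-0.4806  0.0159  0.1471  0.0753] 6447
-0.018 38 rmax 0.0189 tmin -0.0164 tmax 0.0105 zmax 0.0117
-0.014 38 rmax 0.0197 tmin -0.0175 tmax 0.0035 zmax 0.0120
-0.01 41 rmax 0.0187 tmin -0.0169 tmax 0.0041 zmax 0.0137
-0.006 35 rmax 0.0191 tmin -0.0174 tmax 0.0034 zmax 0.0137
-0.002 34 rmax 0.0182 tmin -0.0174 tmax 0.0027 zmax 0.0138
0.002 36 rmax 0.0195 tmin -0.0167 tmax 0.0037 zmax 0.0137
0.006 34 rmax 0.0180 tmin -0.0174 tmax 0.0036 zmax 0.0146
0.01 59 rmax 0.0226 tmin -0.0211 tmax 0.0109 zmax 0.0202
0.014 36 rmax 0.0234 tmin -0.0228 tmax 0.0064 zmax 0.0206
0.018 106 rmax 0.0314 tmin -0.0290 tmax 0.0291 zmax 0.0303
0.022 64 rmax 0.0305 tmin -0.0294 tmax 0.0143 zmax 0.0293
0.026 63 rmax 0.0305 tmin -0.0301 tmax 0.0137 zmax 0.0295
0.03 71 rmax 0.0304 tmin -0.0292 tmax 0.0121 zmax 0.0293
0.034 67 rmax 0.0310 tmin -0.0289 tmax 0.0112 zmax 0.0298
0.038 61 rmax 0.0301 tmin -0.0291 tmax 0.0108 zmax 0.0295
0.042 63 rmax 0.0305 tmin -0.0300 tmax 0.0107 zmax 0.0290
0.046 67 rmax 0.0311 tmin -0.0299 tmax 0.0157 zmax 0.0293
0.05 67 rmax 0.0317 tmin 
[... 1031 characters left out ...]
0275 zmax 0.0307
0.03 52 rmax 0.0320 tmin -0.0278 tmax 0.0276 zmax 0.0308
0.034 41 rmax 0.0313 tmin -0.0276 tmax 0.0278 zmax 0.0312
0.038 44 rmax 0.0308 tmin -0.0274 tmax 0.0279 zmax 0.0303
0.042 48 rmax 0.0316 tmin -0.0264 tmax 0.0270 zmax 0.0307
0.046 42 rmax 0.0311 tmin -0.0274 tmax 0.0272 zmax 0.0300
0.05 46 rmax 0.0311 tmin -0.0272 tmax 0.0262 zmax 0.0302
0.054 46 rmax 0.0305 tmin -0.0271 tmax 0.0273 zmax 0.0300
0.058 40 rmax 0.0311 tmin -0.0270 tmax 0.0275 zmax 0.0282
0.062 47 rmax 0.0320 tmin -0.0280 tmax 0.0276 zmax 0.0310
0.066 43 rmax 0.0304 tmin -0.0278 tmax 0.0267 zmax 0.0303
tray ((498.4698181152344, 326.40380859375), (211.78233337402344, 170.20263671875), 80.43534851074219) 565
```

```bash
cat >> h.py <<'E'
H=-0.480; a=np.array([np.cos(H),np.sin(H),0]); b=np.array([-a[1],a[0],0]); k=np.array([0,0,1.])
M=np.array([.557,-.078,0])+.0175*a+.0054*b+.150*k   # bore mouth
def rot(zt,yt):
    return R.from_matrix(np.stack([np.cross(yt,zt),yt,zt],1)).as_quat()
def pose(th,s,dt=0,dz=0,flip=1):  # th: closing line angle about plug z from port y; s: grasp point out of mouth
    yt=flip*(np.cos(th)*b-np.sin(th)*k)  # +rotation about plug z: y -> -x(up)
    return M-a*(s+.159)+b*dt+k*dz, rot(a,yt)
E
python3 - <<'E'
from h import *
np.set_printoptions(precision=3,suppress=True)
# check sign: positive rotation about plug z=-a takes b to?
print('b rotated',R.from_rotvec(-a*np.pi/2).apply(b), M)
P={}
for n in('side','top'):
    w=np.load(n+'0.npy').reshape(-1,3);w=w[np.isfinite(w).all(1)]-M
    s=-w@a;t=w@b;z=w[:,2];r=np.hypot(t,z)
    m=(s>.01)&(s<.032)&(r<.022)&(r>.012);best=[]
    for ph in np.radians(np.arange(-30,30,1)):
        bb=9
        for dt in np.arange(-.002,.0021,.001):
            for dz in np.arange(-.002,.0021,.001):
                T,Z=t[m]-dt,z[m]-dz
                d=np.max([np.cos(ph+i*np.pi/3)*T-np.sin(ph+i*np.pi/3)*Z for i in range(6)],0)-.015
                e=np.mean(np.minimum(abs(d),.004))
                if e<bb: bb=e;o=(dt,dz)
        best.append((bb,round(np.degrees(ph)),o))
    best.sort(key=lambda x:x[0]);print(n,m.sum(),best[:5])
    f=(r<.013)&(s>.02)&(s<.05);print('front s',np.median(s[f&(s>.03)]) if (f&(s>.03)).any() else None)
for f in(1,-1):
  for s in(.028,.1):
    out=[]
    for th in range(-30,331,30):
        q=bot.inverse_kinematics(*pose(np.radians(th),s,flip=f));out.append((th,None if q is None else q))
    print(f,s);[print(*x) for x in out]
E
```

```text
b rotated [ 0.  0. -1.] [ 0.575 -0.081  0.15 ]
side 182 [(np.float64(0.0008553798982054129), 12, (np.float64(0.0), np.float64(-0.002))), (np.float64(0.0008585855868543593), 13, (np.float64(0.0), np.float64(-0.002))), (np.float64(0.0008598440286675061), 11, (np.float64(0.0), np.float64(-0.002))), (np.float64(0.0008627264957632954), 14, (np.float64(0.0), np.float64(-0.002))), (np.float64(0.0008695180433333973), 15, (np.float64(0.0), np.float64(-0.002)))]
front s 0.03360832839282055
top 110 [(np.float64(0.0010100165943425804), 18, (np.float64(0.001), np.float64(-0.002))), (np.float64(0.0010103080757471747), 17, (np.float64(0.001), np.float64(-0.002))), (np.float64(0.0010134149037978714), 16, (np.float64(0.001), np.float64(-0.002))), (np.float64(0.0010149211233998763), 19, (np.float64(0.001), np.float64(-0.002))), (np.float64(0.0010227261081092735), 20, (np.float64(0.001), np.float64(-0.002)))]
front s 0.03347014480682287
1 0.028
-30 None
0 None
30 None
60 None
90 None
120 None
150 None
180 None
210 None
240 None
270 None
300 None
330 None
1 0.1
-30 None
0 None
30 None
60 None
90 None
120 None
150 None
180 None
210 None
240 None
270 None
300 None
330 None
-1 0.028
-30 None
0 None
30 None
60 None
90 None
120 None
150 None
180 None
210 None
240 None
270 None
300 None
330 None
-1 0.1
-30 None
0 None
30 None
60 None
90 None
120 None
150 None
180 None
210 None
240 None
270 None
300 None
330 None
```

```bash
cat >> h.py <<'E'
def pose(th,s,off=0,tau=0,flip=1,dt=0,dz=0): # th: plug-sense angle of tool z from straight down; off: retreat along tool z
    rd=-np.cos(th)*k-np.sin(th)*b
    zt=np.cos(tau)*rd+np.sin(tau)*a
    yt=flip*(np.cos(th)*b-np.sin(th)*k)
    return M-a*s+b*dt+k*dz-zt*(.159+off), rot(zt,yt)
E
python3 - <<'E'
from h import *
np.set_printoptions(precision=2,suppress=True)
for f in(1,-1):
  for tau in(0,25,45):
   for off in (0,.06):
    print(f,tau,off)
    for th in range(-105,106,15):
        q=bot.inverse_kinematics(*pose(np.radians(th),.021,off,np.radians(tau),f))
        if q is not None: print('  ',th,q)
E
```

```text
1 0 0
   -105 [-0.73  0.94 -0.12 -1.48 -1.92 -0.53]
   -90 [-0.72  0.77 -0.15 -1.38 -1.72 -0.64]
   -75 [-0.66  0.6  -0.17 -1.26 -1.51 -0.79]
   -60 [-0.54  0.45 -0.19 -1.11 -1.31 -0.98]
   -45 [-0.36  0.33 -0.21 -0.89 -1.13 -1.24]
   -30 [-0.15  0.25 -0.25 -0.61 -0.97 -1.57]
   -15 [ 0.06  0.23 -0.32 -0.29 -0.91 -1.95]
   0 [ 0.22  0.26 -0.37  0.   -0.94 -2.27]
   15 [ 0.34  0.32 -0.38  0.2  -1.06 -2.5 ]
   30 [ 0.42  0.43 -0.37  0.34 -1.22 -2.66]
   45 [ 0.48  0.55 -0.34  0.43 -1.39 -2.76]
   60 [ 0.52  0.68 -0.31  0.49 -1.56 -2.84]
   75 [ 0.54  0.82 -0.28  0.54 -1.71 -2.9 ]
   90 [ 0.54  0.95 -0.27  0.58 -1.87 -2.95]
   105 [ 0.53  1.07 -0.27  0.61 -2.02 -3.01]
1 0 0.06
   -105 [-0.81  0.97 -0.07 -1.42 -1.96 -0.54]
   -90 [-0.8   0.78 -0.11 -1.32 -1.77 -0.66]
   -75 [-0.74  0.59 -0.13 -1.2  -1.59 -0.81]
   -60 [-0.62  0.42 -0.15 -1.05 -1.4  -1.01]
   -45 [-0.43  0.28 -0.17 -0.85 -1.23 -1.27]
   -30 [-0.2   0.19 -0.21 -0.57 -1.09 -1.6 ]
   -15 [ 0.03  0.17 -0.26 -0.27 -1.03 -1.96]
   0 [ 0.22  0.2  -0.29  0.   -1.08 -2.27]
   15 [ 0.36  0.28 -0.29  0.19 -1.2  -2.49]
   30 [ 0.45  
[... 4104 characters left out ...]
 -1.38  0.07]
   75 [ 0.74  0.7  -0.59  0.77 -1.53  0.09]
   90 [ 0.75  0.86 -0.56  0.79 -1.67  0.1 ]
   105 [ 0.74  1.02 -0.56  0.8  -1.8   0.11]
-1 45 0
   -60 [-0.78  0.32 -0.72 -1.87 -0.98  2.98]
   -45 [-0.58  0.14 -0.67 -1.79 -0.62  2.87]
   -30 [-0.12  0.04 -0.61 -1.4  -0.08  2.35]
   75 [ 0.65  0.62 -0.99  1.25 -1.37 -0.23]
   90 [ 0.67  0.76 -0.97  1.21 -1.52 -0.14]
   105 [ 0.68  0.89 -0.96  1.18 -1.65 -0.07]
-1 45 0.06
   -60 [-0.88  0.21 -0.75 -1.73 -1.02  2.88]
   -45 [-0.58 -0.01 -0.7  -1.61 -0.61  2.65]
   60 [ 0.78  0.46 -0.98  1.13 -1.26 -0.27]
   75 [ 0.81  0.62 -0.94  1.08 -1.39 -0.18]
   90 [ 0.83  0.77 -0.91  1.05 -1.51 -0.1 ]
   105 [ 0.83  0.92 -0.9   1.04 -1.63 -0.03]
```

```bash
cat >> h.py <<'E'
D=np.radians
S=lambda:bot.get_state()
def say(m):
    s=S();f=s['ft_force'];print(m,'t%.1f'%s['time'],'F out %.1f lat %.1f up %.1f'%(-f@a,f@b,f[2]),'Tq %.2f'%(-s['wrist_torque']@a),'w %.3f ff %.0f'%(s['gripper_width'],s['finger_force']))
E
cat > s1.py <<'E'
from h import *
say('0')
bot.reach(*pose(0,.05,.17,flip=-1))
bot.reach(*pose(D(-45),.022,.09,flip=-1)); say('pre')
bot.move_gripper(.65)
p,q=pose(D(-45),.022,0,flip=-1)
print(bot.line_to(p,.12,max_force=8)); say('at')
snap('side','side1.png')
E
python3 s1.py
```

```text
0 t0.7 F out -0.1 lat -0.2 up 0.1 Tq 0.00 w 1.002 ff 0
pre t4.3 F out -0.5 lat 0.3 up -0.1 Tq 2.28 w 0.998 ff 0
False
at t5.9 F out 0.0 lat -0.2 up 0.1 Tq 2.33 w 0.647 ff 0
```

View pics/side1.png

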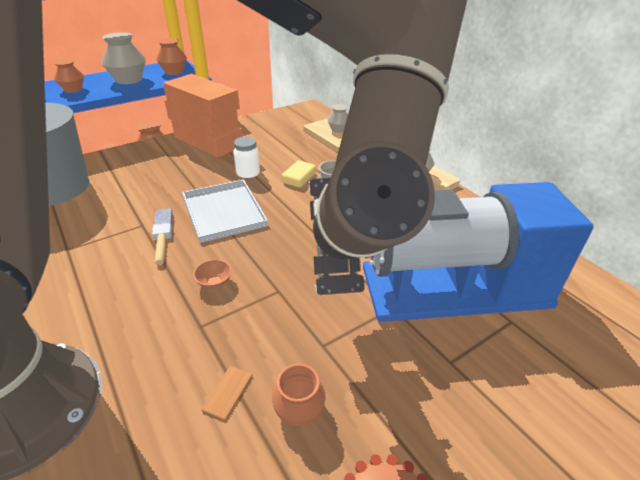

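The wrist at (385,195) hides the head in this view. The gripper at (335,250) is in line with the boss and free of contact, so I grip gently and check the forces.

Run:
```python
from h import *
bot.move_gripper(0,15); say('grip15')
bot.move_gripper(0,40); say('grip40')
for th in(-42,-39,-35):
    p,q=pose(D(th),.022+24e-3*(th+45)/360,flip=-1)
    bot.line_to(p,.1,rot=q); say(th)
```

```text
grip15 t6.5 F out 0.6 lat -2.0 up 0.4 Tq 2.54 w 0.341 ff 15
grip40 t6.8 F out 1.1 lat -1.7 up 2.2 Tq 2.71 w 0.338 ff 40
-42 t7.0 F out -1.0 lat -4.2 up 3.9 Tq 2.26 w 0.337 ff 40
-39 t7.2 F out -1.4 lat -3.3 up 4.7 Tq 1.92 w 0.343 ff 40
-35 t7.5 F out -1.6 lat -3.7 up 5.6 Tq 1.60 w 0.339 ff 40
```

```bash
cat >> h.py <<'E'
def turn(th0,th1,s0,step=9,lim=25,v=.15):
    n=int(np.ceil((th1-th0)/step)); f0=S()['ft_force']
    for i,th in enumerate(np.linspace(th0,th1,n+1)[1:]):
        p,q=pose(D(th),s0+24e-3*(th-th0)/360,flip=-1)
        bot.line_to(p,v,rot=q)
        if i%3==2 or i==n-1: say('%.0f'%th)
        if np.linalg.norm(S()['ft_force']-f0)>lim: say('ABORT %.0f'%th); return False
    return True
E
python3 - <<'E'
from h import *
turn(-35,65,.022+24e-3*10/360)
E
```

```text
-10 t8.5 F out -2.9 lat -1.0 up 6.0 Tq 0.73 w 0.344 ff 40
15 t9.4 F out -3.4 lat 2.0 up 9.4 Tq -0.78 w 0.343 ff 40
40 t10.3 F out -2.1 lat 5.2 up 7.7 Tq -1.70 w 0.336 ff 40
65 t11.2 F out -2.8 lat 7.3 up 6.3 Tq -2.05 w 0.341 ff 40
```

```bash
cat >> h.py <<'E'
def regrip(th0,th1,s):
    bot.move_gripper(.65)
    bot.line_to(pose(D(th0),s,.08,flip=-1)[0],.25)
    bot.reach(*pose(D((th0+th1)/2),s,.11,flip=-1))
    bot.reach(*pose(D(th1),s,.08,flip=-1))
    print(bot.line_to(pose(D(th1),s,0,flip=-1)[0],.15,max_force=10)); say('in')
    bot.move_gripper(0,15); say('g'); bot.move_gripper(0,40); say('g40')
E
python3 - <<'E'
from h import *
s=.022+24e-3*110/360
regrip(65,-55,s)
if turn(-55,15,s): say('180')
E
```

```text
False
in t14.9 F out -0.7 lat 0.0 up 0.4 Tq 2.71 w 0.648 ff 0
g t15.4 F out -0.3 lat -0.4 up -0.2 Tq 3.20 w 0.360 ff 15
g40 t15.7 F out 0.1 lat -2.6 up -0.8 Tq 3.40 w 0.349 ff 40
-29 t16.6 F out -0.6 lat -2.0 up -0.2 Tq 1.82 w 0.348 ff 40
-2 t17.6 F out 0.0 lat 0.7 up -0.3 Tq -0.09 w 0.354 ff 40
15 t18.2 F out -0.4 lat 0.6 up 0.2 Tq -1.15 w 0.350 ff 40
180 t18.2 F out -0.4 lat 0.6 up 0.2 Tq -1.15 w 0.350 ff 40
```

```bash
cat >> h.py <<'E'
def pull(th,s,d=.008):
    r=bot.line_to(pose(D(th),s+d,flip=-1)[0],.03,max_force=10); say('pull %s moved %.1f mm'%(r,1e3*((M-S()['ee_pos'])@a-s)))
    return not r
E
python3 - <<'E'
from h import *
s=.022+24e-3*180/360; th=15
while th<=65:
    if pull(th,s): print('FREE at',th); break
    bot.line_to(pose(D(th),s,flip=-1)[0],.05)
    if th+15>65 or not turn(th,th+15,s,8): break
    th+=15; s+=.001
print(th,s)
E
```

```text
pull True moved 2.2 mm t18.4 F out -4.8 lat -0.5 up -3.7 Tq -1.32 w 0.350 ff 40
30 t19.2 F out -0.7 lat -2.1 up -2.8 Tq -1.74 w 0.352 ff 40
pull True moved 4.7 mm t19.5 F out -0.9 lat 0.6 up -4.5 Tq -2.25 w 0.351 ff 40
45 t20.3 F out 0.1 lat -2.1 up -0.4 Tq -2.25 w 0.346 ff 40
pull False moved 8.3 mm t20.7 F out 1.6 lat -2.1 up -2.2 Tq -2.77 w 0.352 ff 40
FREE at 45
45 0.036000000000000004
```

Run:
```python
from h import *
for s in(.055,.07,.09,.12):
    r=bot.line_to(pose(D(45),s,flip=-1)[0],.08,max_force=12); say('%s %.3f'%(s,(M-S()['ee_pos'])@a))
    if r: break
snap('top','top2.png'); snap('side','side2.png')
```

```text
0.055 0.055 t21.0 F out 0.1 lat -0.9 up -3.1 Tq -2.90 w 0.346 ff 40
0.07 0.070 t21.4 F out 0.1 lat 1.5 up -3.2 Tq -3.14 w 0.352 ff 40
0.09 0.090 t21.8 F out 0.2 lat -0.6 up -2.8 Tq -3.13 w 0.345 ff 40
0.12 0.120 t22.3 F out -0.6 lat 0.1 up -1.6 Tq -3.16 w 0.348 ff 40
```

View pics/side2.png

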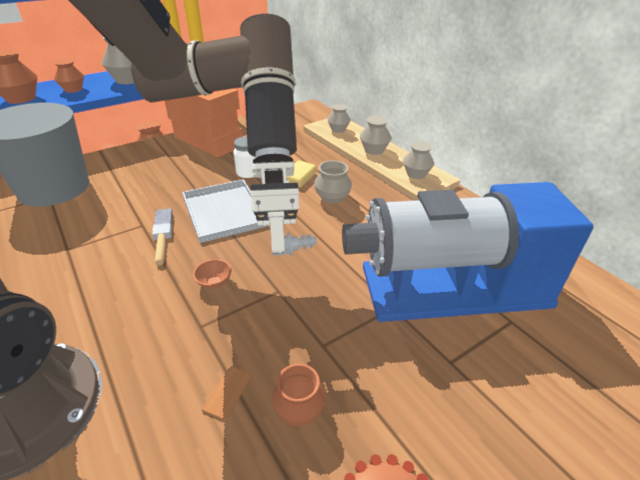

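View pics/top2.png

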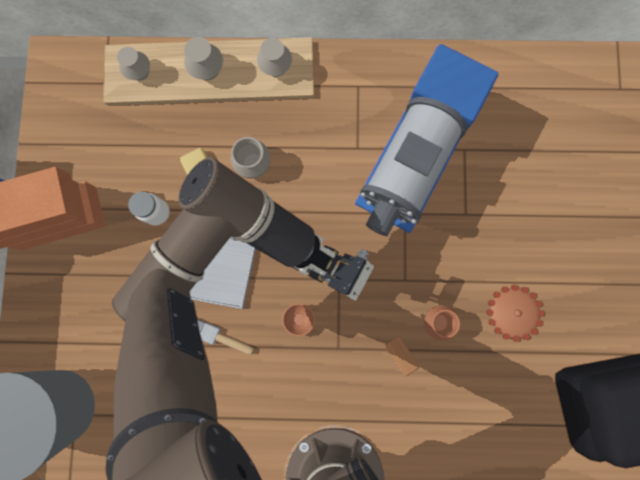

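The plug is out and held: the shank shows at (300,242) in the side view and the bore is empty. Next I carry it over the tray with the tip pitched 10° down.

```bash
cat >> h.py <<'E'
T=np.array([.4985,.3265,0]); o=np.array([np.cos(2.97),np.sin(2.97),0])
def lay(z,al=D(10.25)):
    xt=-(np.cos(al)*o+np.sin(al)*k); zt=-k*np.cos(al)+o*np.sin(al)
    q=R.from_matrix(np.stack([xt,np.cross(zt,xt),zt],1)).as_quat()
    return T+o*.027+k*z-zt*.159, q
E
python3 - <<'E'
from h import *
for z in(.03,.15): print(bot.inverse_kinematics(*lay(z)))
p=S()['ee_pos']
bot.reach(*pose(0,.12,.08,flip=-1)); say('up')
bot.reach(*lay(.15)); say('over'); print(S()['joint_positions'])
bot.line_to(lay(.075)[0],.15); say('low')
d=snap('side','side3.png')
E
```

```text
[ 0.8462679   0.49098431 -0.26951082 -0.19239071 -0.91401237  0.67853525]
[ 0.84772591  0.35427799 -0.17034438 -0.16713038 -1.14593098  0.62811099]
up t23.0 F out -1.0 lat -0.2 up -3.7 Tq 0.02 w 0.347 ff 40
over t24.3 F out -0.2 lat 0.0 up -2.8 Tq -0.19 w 0.346 ff 40
[ 0.84669345  0.3538066  -0.17094831 -0.16652952 -1.14610025  0.62813898]
low t25.0 F out 0.5 lat 0.0 up -2.5 Tq -0.21 w 0.346 ff 40
```

View pics/side3.png

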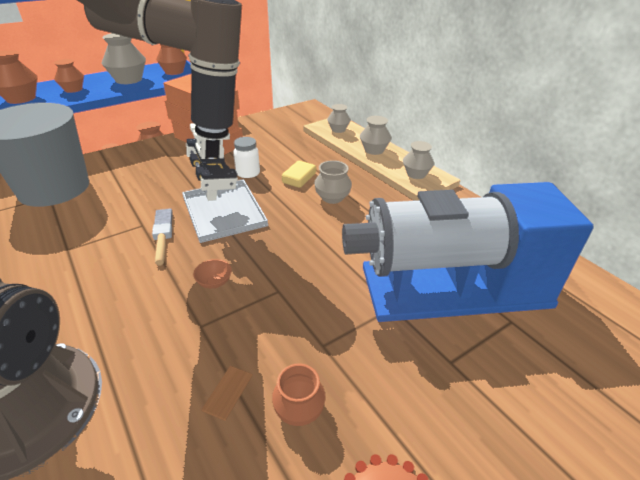

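The gripper is over the tray at about (215,190), but the plug is too small to judge. I enlarge that part.

Run:
```python
import cv2
i=cv2.imread('pics/side3.png')[130:250,150:300];cv2.imwrite('pics/c3.png',cv2.resize(i,None,fx=5,fy=5,interpolation=cv2.INTER_CUBIC))
```

```text
(no output)
```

View pics/c3.png

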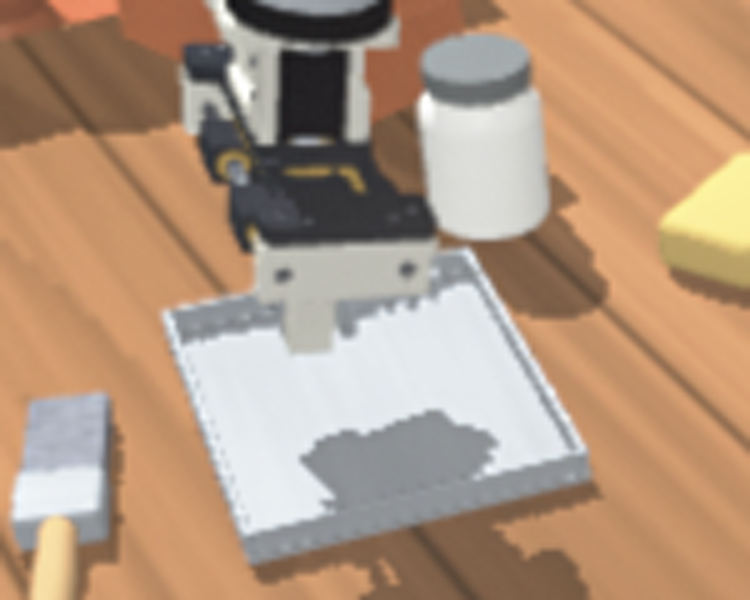

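The finger hides the head. The flange shows at (345,325), and the ragged thread edge runs to about (435,295), parallel to the tray's back wall. I lower under a force guard.

Run:
```python
from h import *
bot.line_to(lay(.042)[0],.08); say('z42')
r=bot.line_to(lay(.022)[0],.015,max_force=3); say('touch %s'%r); p,q=lay(0)
print('grasp z',(S()['ee_pos']-p)[2])
```

```text
z42 t25.6 F out 0.5 lat 0.3 up -2.8 Tq -0.25 w 0.345 ff 40
touch True t26.3 F out 1.4 lat 0.2 up 4.2 Tq -0.23 w 0.348 ff 40
grasp z 0.032423228538857624
```

Run:
```python
from h import *
p0,q=lay(0)
bot.move_gripper(0,4); say('loosened')
r=bot.line_to(lay(.0285)[0],.01,max_force=8); say('%s z %.4f'%(r,(S()['ee_pos']-p0)[2]))
bot.wait(.2); say('w')
bot.move_gripper(.42); say('open'); bot.wait(.3)
bot.move_gripper(.7); say('open')
zt=R.from_quat(q).as_matrix()[:,2]
r=bot.line_to(S()['ee_pos']-zt*.12,.12,max_force=8); say(r)
bot.reach(S()['ee_pos']+np.array([-.05,.15,.08]),S()['tool_rot'])
snap('side','side4.png'); d=snap('top','top4.png')
w=cloud(d);np.save('top4.npy',w)
for t in('plug','bowl','pot_a'):
    for x in bot.spot_in(d,t)[:2]:
        c,q=np.round(x['centre']).astype(int);print(t,round(x['p'],2),c,q,w[q,c])
i=cv2.imread('pics/side4.png');j=cv2.imread('pics/top4.png')
cv2.imwrite('pics/c4.png',np.hstack([cv2.resize(x,(390,390)) for x in(i[160:290,160:290],j[200:330,140:270])]))
```

```text
loosened t26.6 F out 1.5 lat 1.4 up 1.1 Tq -0.48 w 0.354 ff 4
False z 0.0281 t27.0 F out -0.6 lat -0.6 up -0.9 Tq 0.03 w 0.346 ff 4
w t27.2 F out -0.1 lat 0.2 up -2.1 Tq -0.13 w 0.338 ff 4
open t27.6 F out 0.9 lat 1.0 up 0.1 Tq -0.20 w 0.420 ff 0
open t28.6 F out 0.0 lat -0.6 up 0.4 Tq -0.17 w 0.699 ff 0
False t29.8 F out -0.0 lat 0.9 up 0.3 Tq -0.13 w 0.698 ff 0
plug 0.56 208 272 [0.48356368 0.31748859 0.04461173]
bowl 0.82 295 315 [0.38300555 0.10505907 0.00901041]
pot_a 0.78 250 158 [0.7840757  0.23292949 0.00581575]
pot_a 0.75 209 267 [0.49627803 0.31727481 0.03838321]
```

View pics/c4.png

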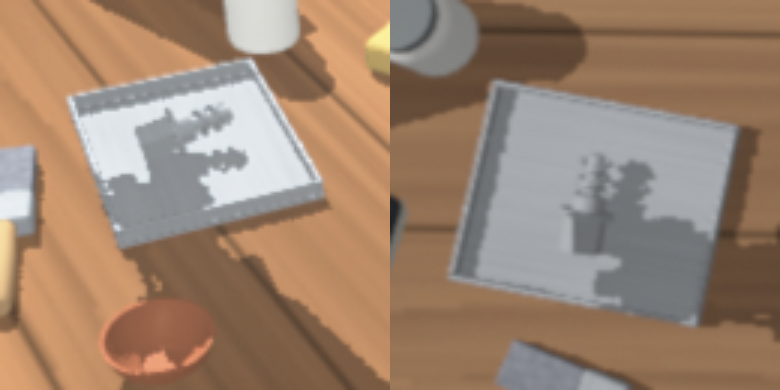

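The plug lies on its side well inside the tray. Its head top measures 45 mm high, as expected, and the bowl and grey pot read where they did at the start. I hand the job in.

```bash
python3 -c "
from h import *
say('end');print(bot.close_job())"
```

```text
end t30.7 F out 0.6 lat 0.6 up 0.1 Tq -0.15 w 0.700 ff 0
the job is handed in; nothing more can be done
None
```

The plug was turned about 210° until the thread let go, drawn straight out and laid on its side in the tray; the bowl and grey pot measured unmoved, the red pot was not re-measured but the arm felt no contact, and the job was handed in at about 31 s.

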